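# Roll the plug sheet of a sample rack home

## Robot

A 6-joint arm with a two-finger parallel gripper is mounted at the origin on the work surface. World frame = base frame: x ahead of the robot, y to its left, z up, the work surface at z = 0. Lengths are in m, angles in rad, forces in N, time in s.
With the tool pointing down it reaches from about 0.375 to 0.825 m from the base axis. Payload 5.5 kg.
Tool frame: the origin (TCP) lies midway between the tips of the shut fingers; the grasp point (between the pads) lies 19 mm behind it; z points along the fingers, y is the direction in which the jaws open and shut (so a half turn about z gives the same grasp; the last joint's range is limited). The gripper opens to 85 mm and grips with 20 to 120 N. Pads are 22 mm wide; open, the fingers measure 114 mm over their backs; the gripper's body (76 mm by 85 mm) begins 54 mm behind the grasp point. The pads swing forward as they close: fully open they stand 13 mm farther back than shut.
Start: joints at [-1.172, 0.314, -0.047, 1.21, 0, 1.571], TCP at [0.233, -0.553, 0.197] pointing down, gripper open.
Joint ranges: [-2.67, 2.67], [-0.69, 1.73], [-1.03, 1.25], [-2.08, 2.16], [-1.42, 1.45], [-3.14, 3.14]. Speed limits (rad/s): [2.39, 2.39, 3.01, 3.14, 3.14, 3.14].

## Interface

Orientations are given as a unit quaternion [w, x, y, z].
In Python, from rig import observe, camera, sign_off gives the robot as it stands. The module is installed in compiled form; this text tells all that it offers.
- The arm moves only by the tool servo_tool, never from a script. Its argument "rows" is one flat list of numbers, 7 for each row, row after row: the turn, a rotation vector about the tool's x, y, z in degrees, then the shift along the tool's x, y, z in m, then the closure, from 0 (fully open) to 1 (shut). A call has 1 to 5 rows; each row shifts and turns the pose as measured when the row begins, along the tool's axes as they then stand; what a row does not reach is not made up. A row lasts 1/8 s, in which the tool goes at most 62.5 mm and 10.7 degrees, less where a joint would pass 70% of its speed; a pose out of reach is approached as far as the arm can. A call with a gripper value outside its range is refused whole. The fingers move at their own pace and stop on an object; "newtons" is the grip in N (left out, the last holds). Time passes only in rows, so rows that do not move let the fingers close. It gives the time, the measured TCP pose, the force and the opening at its end, in the units of the state.
- observe(): the state, without advancing time (a new reading comes with each control period).
- camera(name): name is "side" or "top"; returns a dict with "pixels" (384x512x3 uint8, red, green, blue), "depth" (384x512 float32, m along the optical axis (not along the pixel's ray), 0 where there is no reading), "fovy" (degrees; the focal length in pixels is half the picture's height over the tangent of half this angle, whatever the lens; pixels are square), "cx", "cy" (the principal point, pixels), "xyz" and "orientation" of the camera in the world. Camera axes: x right, y down, z forward; pixel columns grow to the right and rows downward; lengths in m; the calibration is good to about 2 mm. A picture is of the moment at which its call begins.
- sign_off(): hands the job in, once; it reports no verdict.
The state is a dict: "time_s": time; "joint_positions": joint angles; "joint_vel": joint speeds; "effort": joint torques, N m; "eef_pos": TCP position; "orientation": TCP orientation; "wrist_force": force on the tool from outside, world axes, zero at the start; "moment": the same for the moment, N m; "width": finger opening in m.
Only numpy, scipy, OpenCV 4.12 (cv2) and the standard library are available. Lean on these libraries where they do the work, as an engineer would, in place of code of your own. Each camera call takes 0.05 s, during which the arm holds its last target.

## Task

Take the hand roller out of its stand and roll it along the white plug sheet of the sample rack, pressing steadily with about 15 N and never with as much as twice that, until all eight strips are fully home; press the sheet with the roller only. Then hang the roller back in its stand as it was and leave everything else on the bench where it is.

Things in the scene. Friction and masses are not known exactly. Their poses are not given: they have to be found in the camera images.
- station: Grey sealing station fixed to the bench: base 150 x 112 x 22 mm carrying a sprung sample rack 132 x 92 mm, closed by a flat white sheet of eight plug strips. Origin: centre of the base's underside, z up; x: the long way, along which the roller travels; y: along the strips. Each end of the rack (|x| 50 to 66 mm) is a fixed flat grey land, flush with the strips once they are home.
- sheet_nominal (a point): Point fixed to the station's base, 100 mm above its origin: the NOMINAL height of the lands and home strips at mid rack. The true height is not measured: the rack is set up to 30 mm higher or lower and slopes along station x by up to 0.06 rad, so find it by feel. Sprung, it sinks 1 mm per 6 N, at most 10 mm. Each strip edge the wheel climbs adds 5 to 7 N for a moment to the force between wheel and sheet.
- stand: Steel roller stand fixed to the bench: floor plate 90 x 110 x 6 mm, two upright rails along its y axis, 12 mm thick, 100 mm long, tops 46 mm high, inner faces at x = -22 and +22 mm. Origin: centre of its underside. The roller hangs between the rails, its plate on their tops, its y axis along the stand's (either way round), its origin 10 mm above the stand's.
- roller: Hand roller, 0.3 to 0.5 kg. Origin: lowest point of its black rubber wheel, under the tool's middle; z up the handle, y along the axle. Wheel 32 mm diameter, 78 mm long, axle 16 mm above the origin, turns freely. Over it a flat steel plate 66 (x) x 94 (y) mm, underside 36 mm, top 42 mm above the origin.
- roller_grip (a point): Middle of the roller's upright wooden handle, 70 mm above the roller's origin. The handle is 26 mm (roller x) by 34 mm (roller y) and reaches from 42 to 98 mm above the origin. Grip it from above across its x faces with the fingertips just above the steel plate, which then takes the push.
- wheel (a joint): Turn of the roller's wheel about its axle, rad; 0 at the start; rolling 100 mm turns it 6.2 rad one way or the other.
- strip0 (a joint): How far plug strip 0 has been pressed down, m: 0 = standing 4 mm proud of the end lands, 0.004 = fully home, flush with them. Flat white strip 12 mm (station x) x 88 mm (station y), centre at station x = -43.75 mm. It gives way only under more than about 8 N and stays where it is pushed.
- strip1 (a joint): How far plug strip 1 has been pressed down, m: 0 = standing 4 mm proud of the end lands, 0.004 = fully home, flush with them. Flat white strip 12 mm (station x) x 88 mm (station y), centre at station x = -31.25 mm. It gives way only under more than about 8 N and stays where it is pushed.
- strip2 (a joint): How far plug strip 2 has been pressed down, m: 0 = standing 4 mm proud of the end lands, 0.004 = fully home, flush with them. Flat white strip 12 mm (station x) x 88 mm (station y), centre at station x = -18.75 mm. It gives way only under more than about 8 N and stays where it is pushed.
- strip3 (a joint): How far plug strip 3 has been pressed down, m: 0 = standing 4 mm proud of the end lands, 0.004 = fully home, flush with them. Flat white strip 12 mm (station x) x 88 mm (station y), centre at station x = -6.25 mm. It gives way only under more than about 8 N and stays where it is pushed.
- strip4 (a joint): How far plug strip 4 has been pressed down, m: 0 = standing 4 mm proud of the end lands, 0.004 = fully home, flush with them. Flat white strip 12 mm (station x) x 88 mm (station y), centre at station x = 6.25 mm. It gives way only under more than about 8 N and stays where it is pushed.
- strip5 (a joint): How far plug strip 5 has been pressed down, m: 0 = standing 4 mm proud of the end lands, 0.004 = fully home, flush with them. Flat white strip 12 mm (station x) x 88 mm (station y), centre at station x = 18.75 mm. It gives way only under more than about 8 N and stays where it is pushed.
- strip6 (a joint): How far plug strip 6 has been pressed down, m: 0 = standing 4 mm proud of the end lands, 0.004 = fully home, flush with them. Flat white strip 12 mm (station x) x 88 mm (station y), centre at station x = 31.25 mm. It gives way only under more than about 8 N and stays where it is pushed.
- strip7 (a joint): How far plug strip 7 has been pressed down, m: 0 = standing 4 mm proud of the end lands, 0.004 = fully home, flush with them. Flat white strip 12 mm (station x) x 88 mm (station y), centre at station x = 43.75 mm. It gives way only under more than about 8 N and stays where it is pushed.
- beaker: Small glass beaker, 54 mm wide, 72 mm high; bystander.
- dish: White ceramic dish, 70 mm wide, 18 mm high; bystander.
- flask: Conical glass flask, 72 mm wide, 90 mm high; bystander.
- amber: Large brown glass bottle, 90 mm wide, 170 mm high; bystander.
- jar: Small capped glass jar, 52 mm wide, 60 mm high; bystander.
- spatula: Slim lab spatula, 195 mm long, 10 mm thick, wooden handle and steel blade, lying flat; bystander.

How it is judged:
By the outcome, as a careful person would: the job done as asked, in the order asked, and still so for the second after the job is handed in, with the robot touching nothing.
It also fails if it takes over 72 s, if anything falls off the work surface, if the arm or the gripper's body presses on something with over 40 N, if the wrist force passes 120 N, or if a joint passes its speed limit or range.

## Working session

There is one attempt and no reset: what is moved stays moved. The work goes in short steps, Python scripts to look and compute and a tool call to move; the robot and the scene stay as the last step left them, time stands still between calls to the robot, and variables do not carry over. Pictures are saved under pics/ and viewed, and the job is handed in when it is done.

Besides the shell and the picture viewer there is one more tool, called after "Call:" in YAML: its name, and indented under it one key for each argument. servo_tool: Moves the arm, as the interface text tells. Its arguments: {"type":"object","properties":{"rows":{"type":"array","items":{"type":"number"}},"newtons":{"type":"number"}},"required":["rows"]}

```bash
mkdir -p pics
cat > h.py <<'E'
import numpy as np, cv2
from rig import observe, camera, sign_off
from scipy.spatial.transform import Rotation as R
def rot(q): return R.from_quat([q[1],q[2],q[3],q[0]]).as_matrix()
def snap(n,f):
    c=camera(n); cv2.imwrite('pics/'+f+'.png',c['pixels'][:,:,::-1]); np.savez('pics/'+f+'.npz',**{k:np.asarray(v) for k,v in c.items()}); return c
def load(f):
    d=np.load('pics/'+f+'.npz'); return {k:d[k] for k in d.files}
def foc(c): return c['pixels'].shape[0]/2/np.tan(np.radians(float(c['fovy']))/2)
def cloud(c):
    h,w=c['depth'].shape; f=foc(c); v,u=np.mgrid[:h,:w]; z=c['depth']
    p=np.stack([(u-c['cx'])/f*z,(v-c['cy'])/f*z,z],-1)
    return p@rot(c['orientation']).T+c['xyz']
def plane(c,u,v,z):
    f=foc(c); d=rot(c['orientation'])@np.array([(u-c['cx'])/f,(v-c['cy'])/f,1]); return c['xyz']+d*(z-c['xyz'][2])/d[2]
E
python3 - <<'E'
from h import *
for n in('top','side'):
    c=snap(n,n+'0'); print(n,c['fovy'],c['cx'],c['cy'],c['xyz'],c['orientation'])
print(observe())
E
```

```text
top 55.79843306116432 258.6055670226013 195.915426752089 [0.45537594 0.00883809 1.10215313] [-0.01481175  0.7117065  -0.70170488  0.02940634]
side 46.387205158765 256.9880152551059 193.32623702231638 [-0.10762143  0.89914362  1.04755344] [ 0.12815821 -0.28022585  0.86301949 -0.40030777]
{'time_s': 0.1, 'joint_positions': array([-1.17196998e+00,  3.14159315e-01, -4.79407805e-02,  1.21022782e+00,
        7.32768626e-06,  1.57078748e+00]), 'joint_vel': array([ 9.59990612e-04, -7.36531666e-04,  2.14650817e-03,  5.30685367e-04,
       -1.16145237e-03, -7.45254335e-06]), 'effort': array([-6.49156436e-05, -5.40768850e+01,  3.40539837e+01,  1.12461182e-02,
       -2.67062899e-05, -1.60534199e-05]), 'eef_pos': array([ 0.23278502, -0.55238809,  0.19613523]), 'orientation': array([-7.51347167e-04,  9.80181830e-01,  1.98098443e-01, -1.48105264e-04]), 'wrist_force': array([-0.35990067, -0.63681465,  0.61962859]), 'moment': array([ 0.04310539, -0.03419515, -0.028489  ]), 'width': 0.08557277990195652}
```

View pics/top0.png

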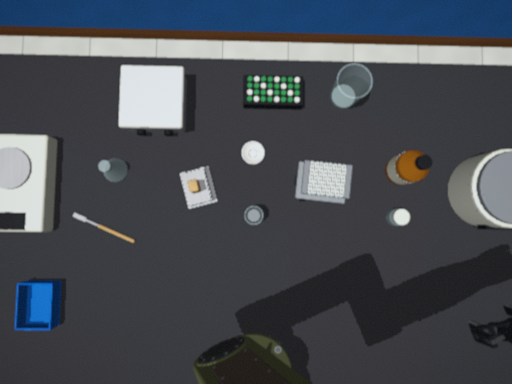

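View pics/side0.png

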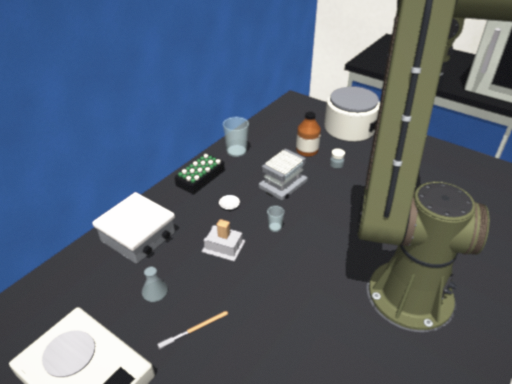

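The top view shows the stand with the roller at about (198,187), the station at (325,180), the beaker at (254,215) and the dish at (253,152). In the side view the handle is at (223,229) and the station at (284,172).

Run:
```python
from h import *
a=load('top0');b=load('side0')
def crop(c,x,y,w,h,s): return cv2.resize(c['pixels'][y:y+h,x:x+w,::-1],None,fx=s,fy=s,interpolation=cv2.INTER_CUBIC)
cv2.imwrite('pics/c1.png',np.hstack([crop(a,170,157,60,60,6),crop(a,288,150,72,60,6)]))
cv2.imwrite('pics/c2.png',np.hstack([crop(b,195,210,60,60,6),crop(b,250,140,66,60,6)]))
for n,c in(('t',a),('s',b)):
    P=cloud(c); print(n,P[200,230], (c['depth']==0).mean())
P=cloud(a)
np.set_printoptions(linewidth=200,precision=0,suppress=True)
print((P[160:216:2,174:224:2,2]*1000).round())
print((P[152:210:2,290:358:2,2]*1000).round())
```

```text
t [0.51080477 0.0732577  0.00084196] 0.004150390625
s [ 0.66093536 -0.00680158  0.01236231] 0.003941853841145833
[[  -1.   -2.   -3.   -5.   -2.    1.   -0.    1.   -0.   -5.   -1.   -1.   -0.    2.   -2.    3.   -1.    0.   -3.   -0.   -4.   -1.    1.   -4.    5.]
 [   1.   -2.   -2.   -2.    1.   -0.   -1.    1.   -2.   -1.    0.   -2.   -1.   -2.   -1.   -1.    2.   -1.    1.    0.   -1.    1.   -4.   -0.   -1.]
 [   1.    2.    0.    0.    4.    1.    1.   -2.   -0.   -6.   -3.   -3.   -0.   -0.    3.    2.   -2.    0.   -0.    3.   -2.   -4.   -1.   -1.   -1.]
 [   2.    0.    1.   -0.   -0.    2.   -1.   -4.   -3.    0.   -1.    0.   -2.    3.   -3.    1.    2.   11.   -2.   -5.   -2.   -3.    0.    3.    1.]
 [  -3.    1.   -1.   -0.   -3.    0.   -4.    3.    1.   -2.   -4.   -1.    1.   48.   46.   35.    3.    5.   -2.    1.   -0.   -1.    1.    1.   -4.]
 [  -1.   -3.   -3.   -5.    1.   -3.   -2.    1.   -1.    5.    6.   53.   54.   51.   48.   44.    0.    2.    1.   -1.   -1.    1.   -2.   -6.    0.]
 [   0.   -1.    0.    1.   45.   42.   19.   50.   48.   55.   50.  
[... 8659 characters left out ...]
 0.   13.   18.   20.   20.    2.    2.   -2.   -2.   -3.
     2.    0.]
 [  -5.   -4.   -2.   -1.    2.   -1.   -3.    3.   -0.    0.   -1.    1.   -0.    2.   -0.    1.    4.   -4.   -3.   -3.    1.   -0.    1.   -2.   -2.   -3.    1.    0.   -4.    5.    5.    1.
    -5.   -4.]
 [  -0.   -4.    1.   -0.   -1.   -1.    0.   -3.    1.    2.   -4.    1.    2.    2.    1.   -1.   -1.   -2.   -1.   -2.   -2.   -5.   -3.   -5.   -5.    3.   -2.    3.    2.    2.   -1.   -3.
    -1.   -2.]
 [  -0.    1.   -1.    1.   -0.    0.    0.   -2.    0.   -1.   -4.   -1.   -1.   -4.   -2.   -1.   -1.   -1.   -0.   -1.    4.   -2.   -3.    0.   -3.   -3.   -1.   -2.    2.    2.   -2.   -0.
     1.   -3.]]
```

```bash
ls pics
```

```text
c1.png
c2.png
side0.npz
side0.png
top0.npz
top0.png
```

View crops.

View pics/c1.png

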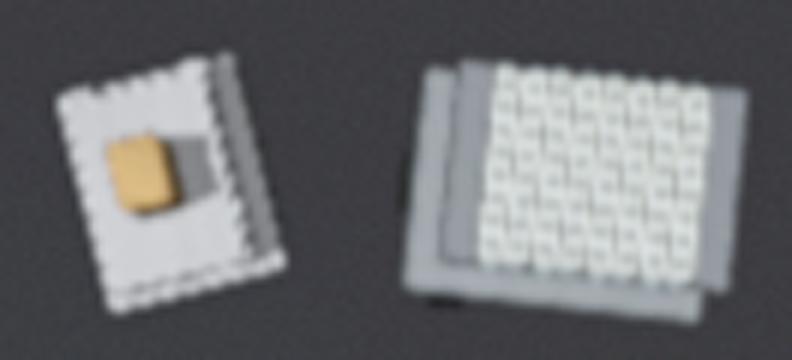

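View pics/c2.png

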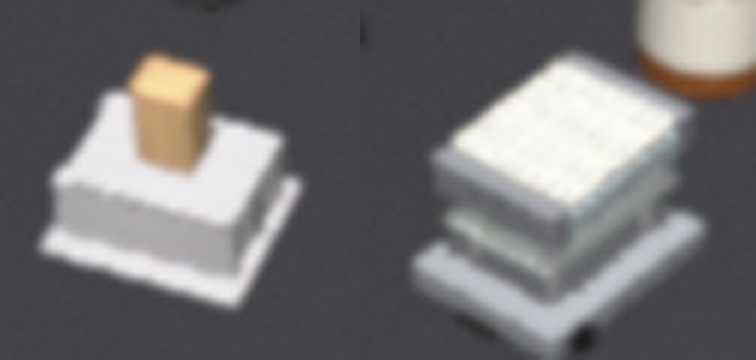

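```bash
cat > m.py <<'E'
from h import *
np.set_printoptions(precision=4,suppress=True)
a=load('top0');b=load('side0')
def rectof(P):
    r=cv2.minAreaRect((P[:,:2]*1000).astype(np.float32)); return r
for n,c in(('top',a),('side',b)):
    P=cloud(c).reshape(-1,3); px=c['pixels'].reshape(-1,3).astype(int)
    def sel(x0,x1,y0,y1,z0,z1): return P[(P[:,0]>x0)&(P[:,0]<x1)&(P[:,1]>y0)&(P[:,1]<y1)&(P[:,2]>z0)&(P[:,2]<z1)]
    print(n)
    S=(.4,.65,.08,.3)
    for nm,(z0,z1) in dict(handletop=(.095,.115),plate_rails=(.043,.057)).items():
        Q=sel(*S,z0,z1); print(nm,len(Q),Q.mean(0),np.median(Q[:,2]),rectof(Q))
    T=(.42,.68,-.28,-.06)
    for nm,(z0,z1) in dict(rack=(.09,.12),base=(.016,.028)).items():
        Q=sel(*T,z0,z1); print(nm,len(Q),Q.mean(0),np.median(Q[:,2]),rectof(Q))
    Q=sel(*T,.093,.118)
    A=np.c_[Q[:,:2]-Q[:,:2].mean(0),np.ones(len(Q))]; k=np.linalg.lstsq(A,Q[:,2],rcond=None)[0]; print('rackplane',k,np.degrees(np.arctan2(k[1],k[0])))
E
python3 m.py
```

```text
top
handletop 120 [0.5453 0.1699 0.1059] 0.10598860922349407 ((545.6512451171875, 170.76351928710938), (33.857601165771484, 26.198413848876953), 12.356130599975586)
plate_rails 631 [0.5463 0.1682 0.0507] 0.05088598515039555 ((549.0582275390625, 170.47605895996094), (99.69529724121094, 68.98200988769531), 14.9755859375)
rack 1603 [ 0.5684 -0.1984  0.1048] 0.10558810612093694 ((569.5408325195312, -199.37234497070312), (132.71266174316406, 96.22001647949219), 84.26097106933594)
base 409 [ 0.5455 -0.17    0.021 ] 0.021013168061689402 ((541.0739135742188, -175.00637817382812), (180.9871063232422, 95.30789947509766), 48.45940017700195)
rackplane [ 0.0056 -0.0551  0.1049] -84.23036627956142
side
handletop 98 [0.5413 0.1754 0.105 ] 0.105942389699336 ((543.0130615234375, 172.46380615234375), (33.10997772216797, 30.11627769470215), 10.533626556396484)
plate_rails 407 [0.5383 0.1799 0.0516] 0.051916264156792735 ((545.9925537109375, 173.5771026611328), (99.23575592041016, 69.81001281738281), 15.19408893585205)
rack 719 [ 0.5629 -0.1903  0.1047] 0.10587729132542711 ((566.8499755859375, -195.12269592285156), (138.891357421875, 99.50533294677734), 84.67350769042969)
base 455 [ 0.5499 -0.1738  0.0216] 0.021615189255774325 ((568.7546997070312, -198.23828125), (153.6888427734375, 121.40961456298828), 88.10916137695312)
rackplane [ 0.0271 -0.0623  0.1052] -66.48212495157041
```

The crops show the stand's long axis leaning about 15° and the rack with grey lands on its left and right ends. Both views agree: handle at about (0.545, 0.171), top 106–108 mm, roller y axis at +15°. The rack centre is at about (0.568, −0.197), its long axis at about 84.5°, and its top is around 0.106 m, rising toward −y. Next I'll work out the moves.

```bash
cat >> h.py <<'E'
def go(x,y,z,yawx=None):
    o=observe(); Rt=rot(o['orientation']); d=Rt.T@(np.array([x,y,z])-o['eef_pos'])
    yaw=np.degrees(np.arctan2(Rt[1,0],Rt[0,0]))
    print('t %.2f pos %s F %s w %.4f'%(o['time_s'],np.round(o['eef_pos'],4),np.round(o['wrist_force'],2),o['width']))
    print('yaw %.2f tiltdown %s'%(yaw,np.round(Rt[:,2],4)),'tool delta',np.round(d,4), '' if yawx is None else 'turn z deg %.2f'%(yaw-yawx))
    if yawx is not None:
        T=np.array([[np.cos(np.radians(yawx)),np.sin(np.radians(yawx)),0],[np.sin(np.radians(yawx)),-np.cos(np.radians(yawx)),0],[0,0,-1.]])
        print('rotvec deg',np.round(np.degrees(R.from_matrix(Rt.T@T).as_rotvec()),2))
E
python3 -c "
from h import *
go(.545,.171,.2,15.1)"
```

```text
t 0.10 pos [ 0.2328 -0.5524  0.1961] F [-0.36 -0.64  0.62] w 0.0856
yaw 22.85 tiltdown [-6.0e-04  1.4e-03 -1.0e+00] tool delta [ 0.5686 -0.5454 -0.003 ] turn z deg 7.75
rotvec deg [-0.09  0.01  7.75]
```

Call:
servo_tool:
  rows: [0, 0, 7.75, 0, 0, -0.06, 0, 0, 0, 0, 0.037, -0.047, 0, 0, 0, 0, 0, 0.037, -0.047, 0, 0, 0, 0, 0, 0.037, -0.047, 0, 0, 0, 0, 0, 0.037, -0.047, 0, 0]
  newtons: 60

```text
time_s: 0.72
eef_pos: [0.329, -0.3308, 0.2562]
orientation: [-0.002, 0.992, 0.125, 0.0]
wrist_force: [1.2, 0.1, 0.3]
width: 0.0855
```

Call:
servo_tool:
  rows: [0, 0, 0, 0.037, -0.047, 0, 0, 0, 0, 0, 0.037, -0.047, 0, 0, 0, 0, 0, 0.037, -0.047, 0, 0, 0, 0, 0, 0.037, -0.047, 0, 0, 0, 0, 0, 0.037, -0.047, 0, 0]

```text
time_s: 1.35
eef_pos: [0.4514, -0.0477, 0.2566]
orientation: [-0.002, 0.992, 0.125, 0.0]
wrist_force: [0.5, -0.2, -0.5]
width: 0.0853
```

```bash
python3 -c "
from h import *
go(.545,.171,.2,15.1)"
```

```text
t 1.35 pos [ 0.4514 -0.0477  0.2566] F [ 0.49 -0.25 -0.48] w 0.0853
yaw 14.32 tiltdown [ 3.0e-04  3.9e-03 -1.0e+00] tool delta [ 0.1447 -0.1886  0.0575] turn z deg -0.78
rotvec deg [-0.21 -0.07 -0.78]
```

Call:
servo_tool:
  rows: [-0.2, -0.1, -0.8, 0.036, -0.047, 0, 0, 0, 0, 0, 0.036, -0.047, 0, 0, 0, 0, 0, 0.036, -0.047, 0.02, 0, 0, 0, 0, 0.03, -0.04, 0.03, 0, 0, 0, 0, 0, 0, 0, 0]

```text
time_s: 1.98
eef_pos: [0.542, 0.1632, 0.2044]
orientation: [-0.004, 0.99, 0.144, -0.001]
wrist_force: [0.2, 0.1, 0.1]
width: 0.0856
```

Run:
```python
from h import *
go(.545,.171,.12,15.1)
a=snap('top','t1');b=snap('side','s1')
cv2.imwrite('pics/c3.png',np.hstack([cv2.resize(c['pixels'][y:y+110,x:x+100,::-1],None,fx=4,fy=4) for c,x,y in((a,150,130),(b,180,160))]))
```

```text
t 1.98 pos [0.542  0.1632 0.2044] F [0.2  0.14 0.08] w 0.0856
yaw 16.50 tiltdown [-0.0033  0.0079 -1.    ] tool delta [ 0.0051 -0.006   0.0845] turn z deg 1.40
rotvec deg [-0.49  0.06  1.4 ]
```

View pics/c3.png

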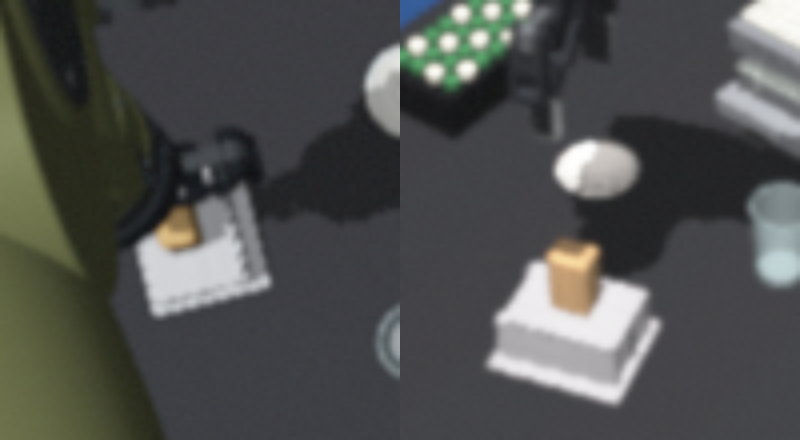

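The gripper hangs open above the handle, which sits centred on the plate in both views. Correcting yaw and tilt while descending.

Call:
servo_tool:
  rows: [-0.4, 0, 1.4, 0.005, -0.006, 0.02, 0, 0, 0, 0, 0, 0, 0.03, 0, 0, 0, 0, 0, 0, 0.02, 0, 0, 0, 0, 0, 0, 0, 0]

```text
time_s: 2.58
eef_pos: [0.5495, 0.1548, 0.1407]
orientation: [-0.005, 0.991, 0.134, 0.003]
wrist_force: [-0.0, -0.5, 0.2]
width: 0.0855
```

```bash
python3 -c "
from h import *
go(.545,.171,.056,15.1)"
```

```text
t 2.58 pos [0.5495 0.1548 0.1407] F [-0.02 -0.54  0.21] w 0.0855
yaw 15.43 tiltdown [ 0.0052  0.0102 -0.9999] tool delta [-0.0007 -0.0161  0.0848] turn z deg 0.33
rotvec deg [-0.49 -0.44  0.33]
```

Call:
servo_tool:
  rows: [0, 0, 0, 0, 0, 0, 0, 0, 0, 0, 0, 0, 0, 0]

```text
time_s: 2.82
eef_pos: [0.5507, 0.154, 0.1437]
orientation: [-0.005, 0.991, 0.133, 0.005]
wrist_force: [-0.3, 0.1, -0.3]
width: 0.0856
```

Call:
servo_tool:
  rows: [0, 0, 0, 0, -0.01, 0, 0]

```text
time_s: 2.95
eef_pos: [0.5498, 0.1594, 0.1448]
orientation: [-0.007, 0.991, 0.137, 0.005]
wrist_force: [0.4, 0.8, -0.3]
width: 0.0855
```

Call:
servo_tool:
  rows: [0, 0, 0, 0, 0, 0, 0]

```text
time_s: 3.08
eef_pos: [0.5501, 0.1599, 0.1453]
orientation: [-0.007, 0.991, 0.137, 0.006]
wrist_force: [-0.4, -0.1, -0.1]
width: 0.0854
```

```bash
python3 -c "
from h import *
go(.545,.171,.056,15.1);print(observe()['joint_vel'],observe()['joint_positions'])"
```

```text
t 3.08 pos [0.5501 0.1599 0.1453] F [-0.42 -0.14 -0.13] w 0.0854
yaw 15.75 tiltdown [ 0.0098  0.0158 -0.9998] tool delta [-0.0031 -0.011   0.0894] turn z deg 0.65
rotvec deg [-0.72 -0.78  0.65]
[-0.00509919 -0.00439719  0.00435409  0.00202748 -0.00323196 -0.00301753] [ 0.27484339  0.27549528 -0.21786294  1.06370769  0.01256519  3.14159667]
```

Joint 6 is at its end stop, which explains the sideways drift. I'll lift and take the half-turned grasp by turning −180° about tool z.

Call:
servo_tool:
  rows: [0, 0, -10, 0, 0, -0.03, 0, 0, 0, -10.5, 0, 0, -0.01, 0, 0, 0, -10.5, 0, 0, 0, 0, 0, 0, -10.5, 0, 0, 0, 0, 0, 0, -10.5, 0, 0, 0, 0]

```text
time_s: 3.7
eef_pos: [0.5499, 0.1603, 0.1874]
orientation: [-0.004, 0.824, 0.567, 0.009]
wrist_force: [0.7, 0.6, -0.1]
width: 0.0853
```

Call:
servo_tool:
  rows: [0, 0, -10.5, 0, 0, 0, 0, 0, 0, -10.5, 0, 0, 0, 0, 0, 0, -10.5, 0, 0, 0, 0, 0, 0, -10.5, 0, 0, 0, 0, 0, 0, -10.5, 0, 0, 0, 0]

```text
time_s: 4.32
eef_pos: [0.55, 0.1613, 0.188]
orientation: [0.001, 0.479, 0.878, 0.01]
wrist_force: [0.0, -0.5, 0.9]
width: 0.0855
```

Call:
servo_tool:
  rows: [0, 0, -10.5, 0, 0, 0, 0, 0, 0, -10.5, 0, 0, 0, 0, 0, 0, -10.5, 0, 0, 0, 0, 0, 0, -10.5, 0, 0, 0, 0, 0, 0, -10.5, 0, 0, 0, 0]

```text
time_s: 4.95
eef_pos: [0.55, 0.1623, 0.1885]
orientation: [0.006, 0.03, 0.999, 0.008]
wrist_force: [-0.4, 0.2, 0.1]
width: 0.0855
```

```bash
python3 -c "
from h import *
go(.545,.171,.056,15.1-180);print(observe()['joint_positions'])"
```

```text
t 4.95 pos [0.55   0.1623 0.1885] F [-0.37  0.24  0.13] w 0.0855
yaw 176.52 tiltdown [ 0.0116  0.0159 -0.9998] tool delta [0.0069 0.0062 0.1325] turn z deg 341.42
rotvec deg [  0.84   0.76 -18.58]
[ 0.2792499   0.25240205 -0.14798707  1.15488509  0.01208422  0.34001791]
```

Call:
servo_tool:
  rows: [0.4, 0.4, -9.3, 0.003, 0.003, 0, 0, 0.4, 0.4, -9.3, 0.003, 0.003, 0, 0, 0, 0, 0, 0, 0, 0, 0]

```text
time_s: 5.32
eef_pos: [0.5439, 0.1687, 0.1888]
orientation: [-0.0, -0.137, 0.991, 0.0]
wrist_force: [-0.9, 0.1, -1.0]
width: 0.0857
```

```bash
python3 -c "
from h import *
go(.5445,.1715,.056,15.1-180);print(observe()['joint_positions'])"
```

```text
t 5.33 pos [0.5439 0.1687 0.1888] F [-0.91  0.1  -1.01] w 0.0857
yaw -164.28 tiltdown [-7.e-04  2.e-04 -1.e+00] tool delta [-0.0015  0.0025  0.1328] turn z deg 0.62
rotvec deg [ 0.02 -0.04  0.62]
[ 3.00531763e-01  2.59735009e-01 -1.37502388e-01  1.17416654e+00
  4.05200401e-04  2.61160718e-02]
```

Call:
servo_tool:
  rows: [0, 0, 0.6, -0.0015, 0.0025, 0.04, 0, 0, 0, 0, 0, 0, 0.04, 0, 0, 0, 0, 0, 0, 0.02, 0, 0, 0, 0, 0, 0, 0, 0]

```text
time_s: 5.82
eef_pos: [0.5463, 0.172, 0.0875]
orientation: [0.002, -0.125, 0.992, 0.0]
wrist_force: [-0.5, 0.8, 1.2]
width: 0.0853
```

```bash
python3 -c "
from h import *
go(.5445,.1715,.056,15.1-180)"
```

```text
t 5.83 pos [0.5463 0.172  0.0875] F [-0.51  0.83  1.19] w 0.0853
yaw -165.62 tiltdown [ 0.0029  0.0014 -1.    ] tool delta [ 0.002  -0.0001  0.0315] turn z deg -0.72
rotvec deg [ 0.03  0.18 -0.72]
```

Call:
servo_tool:
  rows: [0, 0, -0.5, 0.001, 0, 0.02, 0, 0, 0, 0, 0, 0, 0.009, 0, 0, 0, 0, 0, 0, 0, 0]

```text
time_s: 6.2
eef_pos: [0.5479, 0.1724, 0.061]
orientation: [0.004, -0.127, 0.992, 0.001]
wrist_force: [0.6, 0.3, -0.2]
width: 0.0853
```

Run:
```python
from h import *
go(.5445,.1715,.056,15.1-180)
a=snap('top','t2');b=snap('side','s2')
cv2.imwrite('pics/c4.png',np.hstack([cv2.resize(c['pixels'][y:y+110,x:x+100,::-1],None,fx=4,fy=4) for c,x,y in((a,150,130),(b,180,160))]))
```

```text
t 6.20 pos [0.5479 0.1724 0.061 ] F [ 0.59  0.26 -0.23] w 0.0853
yaw -165.37 tiltdown [ 0.0073  0.0027 -1.    ] tool delta [ 0.0035 -0.      0.005 ] turn z deg -0.47
rotvec deg [ 0.04  0.44 -0.47]
```

View pics/c4.png

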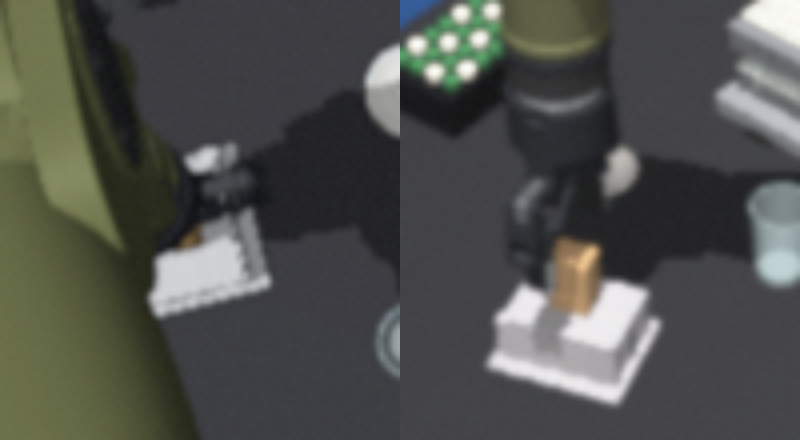

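Call:
servo_tool:
  rows: [0, 0.4, -0.3, 0.003, 0, 0.003, 0, 0, 0, 0, 0, 0, 0, 0]

```text
time_s: 6.55
eef_pos: [0.5462, 0.1721, 0.0598]
orientation: [0.002, -0.13, 0.991, 0.001]
wrist_force: [-0.4, 0.7, 1.0]
width: 0.0851
```

Run:
```python
from h import *
go(.5445,.1715,.056,15.1-180)
```

```text
t 6.55 pos [0.5462 0.1721 0.0598] F [-0.41  0.71  0.95] w 0.0851
yaw -165.04 tiltdown [ 0.0029  0.0017 -1.    ] tool delta [ 0.0018 -0.0001  0.0038] turn z deg -0.14
rotvec deg [ 0.05  0.19 -0.14]
```

Call:
servo_tool:
  rows: [0, 0.2, -0.1, 0.0015, 0, 0.004, 0, 0, 0.1, 0, 0, 0, 0.001, 0]

```text
time_s: 6.8
eef_pos: [0.5449, 0.1718, 0.0549]
orientation: [-0.001, -0.131, 0.991, 0.0]
wrist_force: [-1.1, -0.5, 0.2]
width: 0.0852
```

Run:
```python
from h import *
go(.5445,.1715,.056,15.1-180)
```

```text
t 6.80 pos [0.5449 0.1718 0.0549] F [-1.06 -0.52  0.18] w 0.0852
yaw -164.94 tiltdown [-1.8e-03  4.0e-04 -1.0e+00] tool delta [ 0.0004 -0.0001 -0.0011] turn z deg -0.04
rotvec deg [ 0.05 -0.09 -0.04]
```

Well aligned. Closing now.

Call:
servo_tool:
  rows: [0, 0, 0, 0, 0, 0, 1, 0, 0, 0, 0, 0, 0, 1, 0, 0, 0, 0, 0, 0, 1, 0, 0, 0, 0, 0, 0, 1, 0, 0, 0, 0, 0, 0, 1]
  newtons: 80

```text
time_s: 7.42
eef_pos: [0.5451, 0.1715, 0.055]
orientation: [-0.001, -0.131, 0.991, 0.0]
wrist_force: [-0.2, 0.4, -1.6]
width: 0.0241
```

Run:
```python
from h import *
go(.5445,.1715,.056,15.1-180);print(observe()['joint_positions'])
```

```text
t 7.42 pos [0.5451 0.1715 0.055 ] F [-0.18  0.38 -1.56] w 0.0241
yaw -164.95 tiltdown [-0.0016  0.     -1.    ] tool delta [ 0.0006  0.0001 -0.001 ] turn z deg -0.05
rotvec deg [ 0.03 -0.09 -0.05]
[ 3.04525089e-01  3.56881620e-01 -3.25286726e-01  8.90143486e-01
  5.17987705e-04  4.19356618e-02]
```

Call:
servo_tool:
  rows: [0, 0, 0, 0, 0, -0.015, 1, 0, 0, 0, 0, 0, -0.02, 1, 0, 0, 0, 0, 0, -0.025, 1, 0, 0, 0, 0, 0, -0.03, 1, 0, 0, 0, 0, 0, 0, 1]

```text
time_s: 8.05
eef_pos: [0.5434, 0.1714, 0.1484]
orientation: [-0.003, -0.131, 0.991, 0.0]
wrist_force: [0.2, 0.8, -3.7]
width: 0.0245
```

Run:
```python
from h import *
go(.545,.1715,.24,15.1-180)
a=snap('top','t3');b=snap('side','s3')
cv2.imwrite('pics/c5.png',np.hstack([cv2.resize(c['pixels'][y:y+110,x:x+100,::-1],None,fx=4,fy=4) for c,x,y in((a,150,130),(b,180,140))]))
```

```text
t 8.05 pos [0.5434 0.1714 0.1484] F [ 0.23  0.78 -3.71] w 0.0245
yaw -164.94 tiltdown [-5.2e-03 -3.0e-04 -1.0e+00] tool delta [-0.0011 -0.0002 -0.0916] turn z deg -0.04
rotvec deg [ 0.06 -0.29 -0.04]
```

View pics/c5.png

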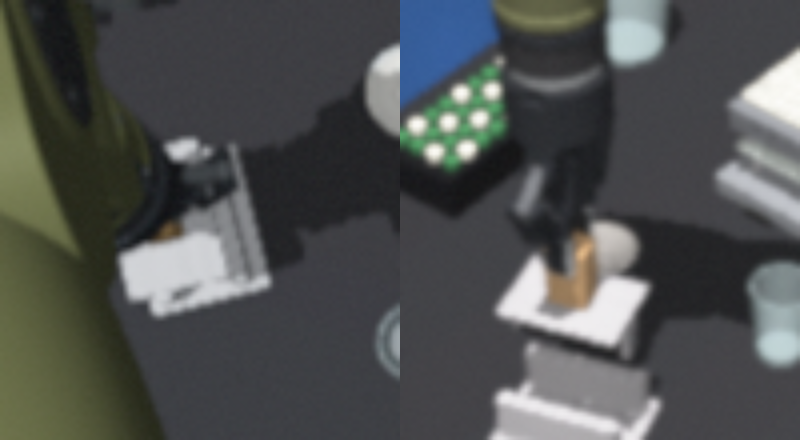

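The roller is held level and clear of the stand, weighing about 3.7 N.

Call:
servo_tool:
  rows: [0, -0.3, 0, 0, 0, -0.035, 1, 0, 0, 10.2, 0, 0, -0.04, 1, 0, 0, 10, 0, 0, -0.01, 1, 0, 0, 0, -0.01, -0.045, 0, 1, 0, 0, 0, -0.01, -0.05, 0, 1]

```text
time_s: 8.78
eef_pos: [0.5475, 0.0742, 0.2232]
orientation: [-0.009, 0.048, 0.999, -0.002]
wrist_force: [0.2, -0.6, -2.4]
width: 0.0243
```

Call:
servo_tool:
  rows: [0, 0, 0, -0.01, -0.05, 0, 1, 0, 0, 0, -0.01, -0.05, 0, 1, 0, 0, 0, -0.01, -0.045, 0, 1, 0, 0, 0, -0.005, -0.03, 0, 1, 0, 0, 0, 0, 0, 0, 1]

```text
time_s: 9.4
eef_pos: [0.5609, -0.1115, 0.2134]
orientation: [-0.017, 0.05, 0.999, -0.002]
wrist_force: [-0.7, 0.5, -3.2]
width: 0.0246
```

Run:
```python
from h import *
go(.5735,-.140,.2,174.5)
```

```text
t 9.40 pos [ 0.5609 -0.1115  0.2134] F [-0.68  0.48 -3.2 ] w 0.0246
yaw 174.32 tiltdown [-0.0332 -0.0021 -0.9994] tool delta [-0.0158 -0.0271  0.0131] turn z deg -0.18
rotvec deg [-0.31 -1.88 -0.18]
```

Call:
servo_tool:
  rows: [-0.3, -1.9, -0.2, -0.008, -0.014, 0, 1, 0, 0, 0, -0.008, -0.014, 0, 1, 0, 0, 0, 0, 0, 0, 1, 0, 0, 0, 0, 0, 0, 1]

```text
time_s: 9.9
eef_pos: [0.5722, -0.1391, 0.2087]
orientation: [-0.004, 0.047, 0.999, 0.002]
wrist_force: [0.4, -0.2, -3.4]
width: 0.0246
```

Run:
```python
from h import *
go(.5735,-.140,.2,174.5)
a=snap('top','t4');b=snap('side','s4')
cv2.imwrite('pics/c6.png',np.hstack([cv2.resize(c['pixels'][y:y+110,x:x+100,::-1],None,fx=4,fy=4) for c,x,y in((a,270,120),(b,235,90))]))
```

```text
t 9.90 pos [ 0.5722 -0.1391  0.2087] F [ 0.38 -0.17 -3.38] w 0.0246
yaw 174.60 tiltdown [-0.0073  0.0037 -1.    ] tool delta [-0.0015 -0.0008  0.0087] turn z deg 0.10
rotvec deg [ 0.17 -0.44  0.1 ]
```

View pics/c6.png

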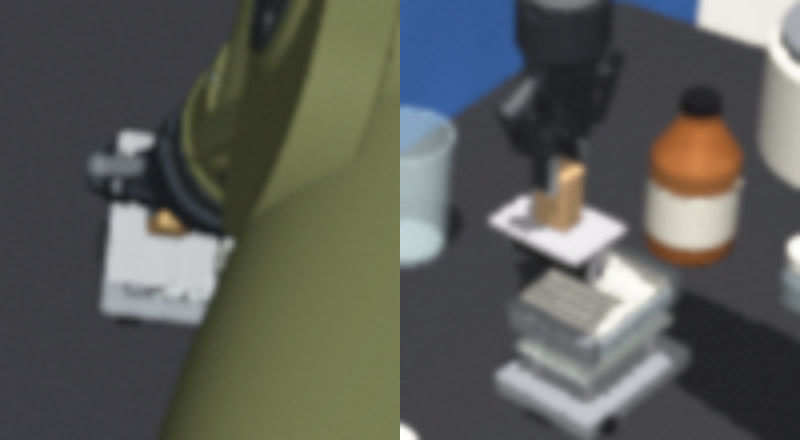

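The plate is aligned over the rack's near land, and the amber bottle is clear. Correcting tilt and descending.

Call:
servo_tool:
  rows: [0.1, -0.4, 0.1, -0.002, 0.002, 0.02, 1, 0, 0, 0, 0, 0, 0.02, 1, 0, 0, 0, 0, 0, 0.005, 1, 0, 0, 0, 0, 0, 0, 1]

```text
time_s: 10.5
eef_pos: [0.5752, -0.1353, 0.1642]
orientation: [0.001, 0.047, 0.999, 0.001]
wrist_force: [-0.9, 0.9, -3.5]
width: 0.0244
```

Run:
```python
from h import *
go(.5738,-.1363,.146,174.5)
```

```text
t 10.50 pos [ 0.5752 -0.1353  0.1642] F [-0.89  0.89 -3.48] w 0.0244
yaw 174.65 tiltdown [ 0.0017  0.0011 -1.    ] tool delta [ 0.0014 -0.0012  0.0181] turn z deg 0.15
rotvec deg [0.07 0.09 0.15]
```

Call:
servo_tool:
  rows: [0, 0.1, 0.1, 0.001, -0.001, 0.005, 1, 0, 0, 0, 0, 0, 0.004, 1]

```text
time_s: 10.75
eef_pos: [0.5752, -0.1363, 0.1564]
orientation: [0.001, 0.047, 0.999, 0.0]
wrist_force: [0.0, -0.9, -3.1]
width: 0.0239
```

Call:
servo_tool:
  rows: [0, 0, 0, 0, 0, 0.003, 1]

```text
time_s: 10.88
eef_pos: [0.5754, -0.1364, 0.1534]
orientation: [0.001, 0.047, 0.999, 0.0]
wrist_force: [-0.6, -0.0, -2.8]
width: 0.0244
```

Call:
servo_tool:
  rows: [0, 0, 0, 0, 0, 0.003, 1]

```text
time_s: 11.0
eef_pos: [0.5755, -0.1365, 0.1504]
orientation: [0.002, 0.048, 0.999, 0.0]
wrist_force: [-0.2, -0.9, -3.5]
width: 0.0242
```

Call:
servo_tool:
  rows: [0, 0, 0, 0, 0, 0.002, 1]

```text
time_s: 11.12
eef_pos: [0.5754, -0.1365, 0.1482]
orientation: [0.001, 0.048, 0.999, 0.0]
wrist_force: [0.2, -0.3, -3.2]
width: 0.0241
```

Call:
servo_tool:
  rows: [0, 0, 0, 0, 0, 0.0015, 1]

```text
time_s: 11.25
eef_pos: [0.5754, -0.1365, 0.1465]
orientation: [0.001, 0.048, 0.999, 0.0]
wrist_force: [-0.1, -0.6, -3.3]
width: 0.0243
```

Call:
servo_tool:
  rows: [0, 0, 0, 0, 0, 0.001, 1]

```text
time_s: 11.38
eef_pos: [0.5754, -0.1365, 0.1454]
orientation: [0.001, 0.048, 0.999, 0.0]
wrist_force: [-0.4, -0.2, -3.3]
width: 0.0243
```

Call:
servo_tool:
  rows: [0, 0, 0, 0, 0, 0.001, 1]

```text
time_s: 11.5
eef_pos: [0.5756, -0.1365, 0.1447]
orientation: [0.002, 0.048, 0.999, 0.0]
wrist_force: [-0.1, 0.6, 0.9]
width: 0.024
```

Call:
servo_tool:
  rows: [0, 0, 0, 0, 0, 0.001, 1]

```text
time_s: 11.62
eef_pos: [0.5758, -0.1366, 0.1442]
orientation: [0.002, 0.048, 0.999, 0.0]
wrist_force: [-1.0, 1.2, 2.1]
width: 0.0243
```

Call:
servo_tool:
  rows: [0, 0, 0, 0, 0, 0.001, 1]

```text
time_s: 11.75
eef_pos: [0.5759, -0.1366, 0.1438]
orientation: [0.002, 0.048, 0.999, 0.0]
wrist_force: [-2.0, 1.3, 3.2]
width: 0.0244
```

Call:
servo_tool:
  rows: [0, 0, 0, 0, 0, 0.0012, 1]

```text
time_s: 11.88
eef_pos: [0.576, -0.1367, 0.1433]
orientation: [0.003, 0.048, 0.999, 0.0]
wrist_force: [-3.1, 0.5, 5.6]
width: 0.0244
```

Call:
servo_tool:
  rows: [0, 0, 0, 0, 0, 0.0014, 1]

```text
time_s: 12.0
eef_pos: [0.5761, -0.1367, 0.1429]
orientation: [0.003, 0.048, 0.999, 0.0]
wrist_force: [-3.4, 1.8, 8.9]
width: 0.0241
```

Call:
servo_tool:
  rows: [0, 0, 0, 0, 0, 0.0014, 1]

```text
time_s: 12.12
eef_pos: [0.5762, -0.1367, 0.1427]
orientation: [0.003, 0.048, 0.999, -0.0]
wrist_force: [-4.5, 1.3, 10.7]
width: 0.024
```

Run:
```python
from h import *
go(.5738,-.1363,.146,174.5); print(observe()['moment'])
```

```text
t 12.12 pos [ 0.5762 -0.1367  0.1427] F [-4.46  1.33 10.65] w 0.0240
yaw 174.54 tiltdown [ 6.6e-03 -3.0e-04 -1.0e+00] tool delta [ 0.0024  0.0002 -0.0033] turn z deg 0.04
rotvec deg [0.02 0.38 0.04]
[ 0.30521496  1.23976666 -0.0165038 ]
```

Contact is 14 N at about 2.5 mm sink. Rolling toward −y begins.

Call:
servo_tool:
  rows: [0, 0.1, 0, 0.0005, -0.004, 0.0012, 1, 0, 0.1, 0, 0.0005, -0.004, 0.0012, 1]

```text
time_s: 12.38
eef_pos: [0.5756, -0.1408, 0.143]
orientation: [0.003, 0.047, 0.999, 0.004]
wrist_force: [-2.2, 7.7, 9.5]
width: 0.0243
```

Call:
servo_tool:
  rows: [0, 0.1, 0, 0.0005, -0.004, 0.0012, 1]

```text
time_s: 12.5
eef_pos: [0.5755, -0.1423, 0.1431]
orientation: [0.004, 0.046, 0.999, 0.007]
wrist_force: [-2.2, 6.8, 8.9]
width: 0.0244
```

Call:
servo_tool:
  rows: [0, 0.1, 0, 0.0005, -0.004, 0.0012, 1]

```text
time_s: 12.62
eef_pos: [0.5753, -0.1444, 0.1432]
orientation: [0.004, 0.046, 0.999, 0.008]
wrist_force: [-3.0, 4.4, 8.2]
width: 0.0241
```

Run:
```python
from h import *
go(.5738,-.1363,.146,174.5); print(observe()['moment'])
```

```text
t 12.62 pos [ 0.5753 -0.1444  0.1432] F [-3.    4.35  8.24] w 0.0241
yaw 174.73 tiltdown [ 0.0082  0.0166 -0.9998] tool delta [ 0.0022  0.008  -0.0026] turn z deg 0.23
rotvec deg [0.99 0.38 0.24]
[ 1.36347684  0.8737408  -0.1036123 ]
```

Call:
servo_tool:
  rows: [0.5, 0.2, 0.1, 0.0005, -0.006, 0.0016, 1]

```text
time_s: 12.75
eef_pos: [0.5749, -0.1495, 0.1431]
orientation: [0.003, 0.047, 0.999, 0.005]
wrist_force: [-3.2, 1.3, 11.1]
width: 0.0242
```

Call:
servo_tool:
  rows: [0.5, 0.2, 0.1, 0.0005, -0.005, 0.0016, 1]

```text
time_s: 12.88
eef_pos: [0.5746, -0.1532, 0.1432]
orientation: [0.002, 0.047, 0.999, 0.002]
wrist_force: [-3.4, 7.5, 11.7]
width: 0.0241
```

Call:
servo_tool:
  rows: [0.4, 0.2, 0, 0.0005, -0.005, 0.0015, 1]

```text
time_s: 13.0
eef_pos: [0.5744, -0.1561, 0.1434]
orientation: [0.001, 0.047, 0.999, 0.001]
wrist_force: [-2.7, 6.1, 11.7]
width: 0.0242
```

Run:
```python
from h import *
go(.5738,-.1363,.146,174.5); print(observe()['moment'])
```

```text
t 13.00 pos [ 0.5744 -0.1561  0.1434] F [-2.65  6.11 11.72] w 0.0242
yaw 174.63 tiltdown [ 0.0023  0.0011 -1.    ] tool delta [ 0.0024  0.0197 -0.0026] turn z deg 0.13
rotvec deg [0.08 0.12 0.14]
[ 1.69409906  0.99388332 -0.02405242]
```

Call:
servo_tool:
  rows: [0.3, 0.1, 0, 0.0006, -0.005, 0.0015, 1, 0.3, 0.1, 0, 0.0006, -0.005, 0.0015, 1]

```text
time_s: 13.25
eef_pos: [0.5737, -0.164, 0.144]
orientation: [0.001, 0.046, 0.999, -0.003]
wrist_force: [-2.7, 7.5, 10.5]
width: 0.024
```

Call:
servo_tool:
  rows: [0.3, 0.1, 0, 0.0006, -0.005, 0.0015, 1, 0.3, 0.1, 0, 0.0006, -0.005, 0.0015, 1]

```text
time_s: 13.5
eef_pos: [0.5731, -0.1696, 0.1443]
orientation: [0.002, 0.045, 0.999, -0.004]
wrist_force: [-2.6, 4.5, 11.7]
width: 0.0243
```

Run:
```python
from h import *
go(.5738,-.1363,.146,174.5); print(observe()['moment'])
```

```text
t 13.50 pos [ 0.5731 -0.1696  0.1443] F [-2.58  4.49 11.73] w 0.0243
yaw 174.81 tiltdown [ 0.0032 -0.0072 -1.    ] tool delta [ 0.0023  0.0332 -0.0019] turn z deg 0.31
rotvec deg [-0.4   0.22  0.31]
[ 1.29283184  0.94729746 -0.06550877]
```

Call:
servo_tool:
  rows: [0, 0.15, 0.1, 0.0006, -0.005, 0.0015, 1, 0, 0.15, 0.1, 0.0006, -0.005, 0.0015, 1]

```text
time_s: 13.75
eef_pos: [0.5725, -0.1771, 0.1448]
orientation: [0.001, 0.046, 0.999, -0.001]
wrist_force: [-2.5, 8.4, 10.8]
width: 0.0241
```

Call:
servo_tool:
  rows: [0.2, 0.1, 0, 0.0006, -0.005, 0.0015, 1, 0.2, 0.1, 0, 0.0006, -0.005, 0.0015, 1]

```text
time_s: 14.0
eef_pos: [0.5719, -0.183, 0.145]
orientation: [0.002, 0.045, 0.999, -0.0]
wrist_force: [-2.3, 3.5, 10.7]
width: 0.0241
```

Run:
```python
from h import *
go(.5738,-.1363,.146,174.5); print(observe()['moment'])
```

```text
t 14.00 pos [ 0.5719 -0.183   0.145 ] F [-2.3   3.48 10.7 ] w 0.0241
yaw 174.79 tiltdown [ 0.0036 -0.0011 -1.    ] tool delta [ 0.0024  0.0467 -0.001 ] turn z deg 0.29
rotvec deg [-0.04  0.21  0.29]
[ 1.09331922  0.98521971 -0.04782596]
```

Call:
servo_tool:
  rows: [0.15, 0.1, 0.1, 0.0006, -0.005, 0.0016, 1, 0.15, 0.1, 0.1, 0.0006, -0.005, 0.0016, 1]

```text
time_s: 14.25
eef_pos: [0.5713, -0.1907, 0.1454]
orientation: [0.002, 0.047, 0.999, -0.001]
wrist_force: [-3.2, 7.7, 11.0]
width: 0.0241
```

Call:
servo_tool:
  rows: [0.15, 0.1, 0, 0.0006, -0.005, 0.0015, 1, 0.15, 0.1, 0, 0.0006, -0.005, 0.0015, 1]

```text
time_s: 14.5
eef_pos: [0.5707, -0.1978, 0.1459]
orientation: [0.003, 0.046, 0.999, -0.001]
wrist_force: [-4.0, 1.9, 10.8]
width: 0.0243
```

Run:
```python
from h import *
go(.5738,-.1363,.146,174.5); print(observe()['moment'])
```

```text
t 14.50 pos [ 0.5707 -0.1978  0.1459] F [-3.96  1.85 10.8 ] w 0.0243
yaw 174.75 tiltdown [ 0.0054 -0.0018 -1.    ] tool delta [ 0.0025  0.0615 -0.0002] turn z deg 0.25
rotvec deg [-0.07  0.32  0.25]
[ 0.64966065  1.08198019 -0.01071283]
```

Call:
servo_tool:
  rows: [0.15, 0.2, 0.1, 0.0008, -0.005, 0.0016, 1, 0.15, 0.2, 0.1, 0.0008, -0.005, 0.0016, 1]

```text
time_s: 14.75
eef_pos: [0.57, -0.2044, 0.1462]
orientation: [0.002, 0.047, 0.999, 0.0]
wrist_force: [-2.6, 7.6, 11.5]
width: 0.0241
```

Call:
servo_tool:
  rows: [0.15, 0.2, 0, 0.0008, -0.005, 0.0016, 1, 0.15, 0.2, 0, 0.0008, -0.005, 0.0016, 1]

```text
time_s: 15.0
eef_pos: [0.5693, -0.2127, 0.1467]
orientation: [0.001, 0.046, 0.999, -0.001]
wrist_force: [-2.8, 1.0, 11.8]
width: 0.0242
```

Run:
```python
from h import *
go(.5738,-.1363,.146,174.5); print(observe()['moment'])
```

```text
t 15.00 pos [ 0.5693 -0.2127  0.1467] F [-2.79  0.99 11.85] w 0.0242
yaw 174.70 tiltdown [ 0.0015 -0.002  -1.    ] tool delta [0.0026 0.0764 0.0005] turn z deg 0.20
rotvec deg [-0.11  0.1   0.2 ]
[ 0.46053247  0.95460004 -0.05159485]
```

Call:
servo_tool:
  rows: [0.15, 0.1, 0.1, 0.0008, -0.005, 0.0016, 1, 0.15, 0.1, 0.1, 0.0008, -0.005, 0.0016, 1]

```text
time_s: 15.25
eef_pos: [0.5687, -0.2191, 0.147]
orientation: [0.002, 0.047, 0.999, -0.0]
wrist_force: [-2.2, 4.4, 10.9]
width: 0.0244
```

Call:
servo_tool:
  rows: [0.15, 0.1, 0, 0.0008, -0.005, 0.0016, 1, 0.15, 0.1, 0, 0.0008, -0.005, 0.0016, 1]

```text
time_s: 15.5
eef_pos: [0.5679, -0.2272, 0.1475]
orientation: [0.002, 0.047, 0.999, -0.001]
wrist_force: [-2.1, 7.0, 11.5]
width: 0.024
```

Call:
servo_tool:
  rows: [0.15, 0.1, 0, 0.0008, -0.005, 0.0016, 1, 0.15, 0.1, 0, 0.0008, -0.005, 0.0016, 1]

```text
time_s: 15.75
eef_pos: [0.5674, -0.2339, 0.1478]
orientation: [0.003, 0.046, 0.999, -0.001]
wrist_force: [-2.6, 3.6, 11.8]
width: 0.0247
```

Run:
```python
from h import *
go(.5738,-.1363,.146,174.5); print(observe()['moment'])
```

```text
t 15.75 pos [ 0.5674 -0.2339  0.1478] F [-2.61  3.61 11.84] w 0.0247
yaw 174.76 tiltdown [ 0.0066 -0.0013 -1.    ] tool delta [0.0025 0.0978 0.0017] turn z deg 0.26
rotvec deg [-0.04  0.38  0.26]
[ 0.9291355   0.88656951 -0.05809363]
```

Call:
servo_tool:
  rows: [0.15, 0.2, 0.1, 0.0008, -0.005, 0.0016, 1, 0.15, 0.2, 0.1, 0.0008, -0.005, 0.0016, 1]

```text
time_s: 16.0
eef_pos: [0.5664, -0.244, 0.1485]
orientation: [0.002, 0.047, 0.999, -0.003]
wrist_force: [-3.0, 1.4, 10.4]
width: 0.0243
```

Call:
servo_tool:
  rows: [0.15, 0.2, 0, 0.0008, -0.005, 0.0016, 1, 0.15, 0.2, 0, 0.0008, -0.005, 0.0016, 1]

```text
time_s: 16.25
eef_pos: [0.5654, -0.2544, 0.1492]
orientation: [0.001, 0.047, 0.999, -0.007]
wrist_force: [-2.9, 1.5, 10.7]
width: 0.0242
```

Run:
```python
from h import *
go(.5625,-.2537,.146,174.5); print(observe()['moment'])
```

```text
t 16.25 pos [ 0.5654 -0.2544  0.1492] F [-2.86  1.53 10.74] w 0.0242
yaw 174.60 tiltdown [ 0.0012 -0.0133 -0.9999] tool delta [0.0029 0.0005 0.0032] turn z deg 0.10
rotvec deg [-0.75  0.14  0.1 ]
[ 4.54128489e-01  8.64629974e-01 -5.60622833e-05]
```

On the far land the horizontal resistance has vanished, and the slope of 0.055 fits the measured rack plane. I'll roll back once under the same load to be sure all strips are home.

Call:
servo_tool:
  rows: [-0.3, 0.1, 0.1, 0.0008, 0.005, 0.0018, 1, -0.3, 0.1, 0, 0.0008, 0.005, 0.0018, 1, -0.1, 0.1, 0, 0.0008, 0.005, 0.0018, 1]

```text
time_s: 16.62
eef_pos: [0.5666, -0.2416, 0.1488]
orientation: [0.002, 0.048, 0.999, -0.003]
wrist_force: [-2.9, 0.3, 8.0]
width: 0.0242
```

Run:
```python
from h import *
go(.5625,-.2537,.146,174.5); print(observe()['moment'])
```

```text
t 16.62 pos [ 0.5666 -0.2416  0.1488] F [-2.87  0.33  7.96] w 0.0242
yaw 174.44 tiltdown [ 0.0037 -0.0056 -1.    ] tool delta [ 0.0029 -0.0124  0.0029] turn z deg -0.06
rotvec deg [-0.3   0.24 -0.06]
[0.04704918 0.70653075 0.02561295]
```

Call:
servo_tool:
  rows: [-0.1, 0.1, 0, 0.0005, 0.005, 0.0022, 1, -0.1, 0.1, 0, 0.0005, 0.005, 0.0021, 1, -0.1, 0.1, 0, 0.0005, 0.005, 0.002, 1]

```text
time_s: 17.0
eef_pos: [0.5682, -0.2281, 0.1477]
orientation: [0.002, 0.049, 0.999, -0.002]
wrist_force: [-4.0, 1.2, 10.5]
width: 0.0242
```

Call:
servo_tool:
  rows: [0, 0.1, 0, 0.0003, 0.005, 0.002, 1, 0, 0.1, 0, 0.0003, 0.005, 0.002, 1, 0, 0.1, 0, 0.0003, 0.005, 0.002, 1]

```text
time_s: 17.38
eef_pos: [0.5696, -0.2146, 0.1468]
orientation: [0.002, 0.049, 0.999, -0.004]
wrist_force: [-4.9, 0.1, 10.7]
width: 0.0244
```

Run:
```python
from h import *
go(.5625,-.2537,.146,174.5); print(observe()['moment'])
```

```text
t 17.38 pos [ 0.5696 -0.2146  0.1468] F [-4.93  0.08 10.65] w 0.0244
yaw 174.38 tiltdown [ 0.0036 -0.0089 -1.    ] tool delta [ 0.0033 -0.0396  0.0012] turn z deg -0.12
rotvec deg [-0.49  0.26 -0.13]
[ 0.15276162  1.26333884 -0.0408334 ]
```

Call:
servo_tool:
  rows: [-0.2, 0.1, 0, 0.0006, 0.005, 0.0021, 1, -0.2, 0.1, 0, 0.0006, 0.005, 0.0021, 1, -0.1, 0.1, 0, 0.0006, 0.005, 0.0021, 1, -0.1, 0.1, 0, 0.0006, 0.005, 0.0021, 1]

```text
time_s: 17.88
eef_pos: [0.5714, -0.1961, 0.1458]
orientation: [0.003, 0.049, 0.999, -0.002]
wrist_force: [-3.2, 0.7, 11.4]
width: 0.0242
```

Call:
servo_tool:
  rows: [-0.1, 0.1, 0, 0.0006, 0.005, 0.0021, 1, -0.1, 0.1, 0, 0.0006, 0.005, 0.0021, 1, -0.1, 0.1, 0, 0.0006, 0.005, 0.0021, 1, -0.1, 0.1, 0, 0.0006, 0.005, 0.0021, 1]

```text
time_s: 18.38
eef_pos: [0.5734, -0.1774, 0.1448]
orientation: [0.004, 0.05, 0.999, -0.0]
wrist_force: [-4.0, 0.3, 11.1]
width: 0.0242
```

Run:
```python
from h import *
go(.5738,-.1363,.146,174.5); print(observe()['moment'])
```

```text
t 18.38 pos [ 0.5734 -0.1774  0.1448] F [-4.02  0.32 11.09] w 0.0242
yaw 174.30 tiltdown [ 7.4e-03 -8.0e-04 -1.0e+00] tool delta [ 0.0036  0.0409 -0.0013] turn z deg -0.20
rotvec deg [-0.01  0.42 -0.2 ]
[0.12080617 1.1716223  0.00186915]
```

Call:
servo_tool:
  rows: [0, 0.2, -0.1, 0.0006, 0.005, 0.0021, 1, 0, 0.2, -0.1, 0.0006, 0.005, 0.0021, 1, 0, 0.1, 0, 0.0006, 0.005, 0.0021, 1, 0, 0.1, 0, 0.0006, 0.005, 0.0021, 1]

```text
time_s: 18.88
eef_pos: [0.5754, -0.1585, 0.1437]
orientation: [0.003, 0.048, 0.999, -0.002]
wrist_force: [-3.3, -0.3, 12.0]
width: 0.0244
```

Call:
servo_tool:
  rows: [0, 0.1, 0, 0.0006, 0.005, 0.0021, 1, 0, 0.1, 0, 0.0006, 0.005, 0.0021, 1, 0, 0.1, 0, 0.0006, 0.005, 0.0021, 1, 0, 0.1, 0, 0.0006, 0.003, 0.002, 1]

```text
time_s: 19.38
eef_pos: [0.5771, -0.1411, 0.1427]
orientation: [0.003, 0.049, 0.999, -0.004]
wrist_force: [-3.5, 1.1, 11.5]
width: 0.0241
```

Run:
```python
from h import *
go(.5738,-.1363,.19,174.5); print(observe()['moment'])
```

```text
t 19.38 pos [ 0.5771 -0.1411  0.1427] F [-3.52  1.12 11.49] w 0.0241
yaw 174.43 tiltdown [ 0.0063 -0.0076 -1.    ] tool delta [ 0.0034  0.0041 -0.0474] turn z deg -0.07
rotvec deg [-0.4   0.4  -0.07]
[ 0.15308506  1.23308208 -0.00687286]
```

Lifting off, then moving toward the stand so the cameras can see the sheet.

Call:
servo_tool:
  rows: [0, 0, 0, 0, 0, -0.01, 1, 0, 0, 0, 0, 0, -0.03, 1, -0.4, 0.4, 0, 0, 0, -0.04, 1, 0, 0, 0, 0.006, 0.05, 0, 1, 0, 0, 0, 0.006, 0.05, 0, 1]

```text
time_s: 20.0
eef_pos: [0.575, -0.041, 0.2242]
orientation: [-0.0, 0.052, 0.999, -0.0]
wrist_force: [0.7, 0.2, -3.2]
width: 0.0245
```

Call:
servo_tool:
  rows: [0, 0, 0, 0.008, 0.05, 0, 1, 0, 0, 0, 0.008, 0.05, 0, 1, 0, 0, 0, 0.008, 0.04, 0, 1, 0, 0, 0, 0, 0, 0, 1]

```text
time_s: 20.5
eef_pos: [0.5656, 0.1078, 0.2237]
orientation: [0.0, 0.05, 0.999, 0.0]
wrist_force: [-0.0, -1.1, -2.9]
width: 0.0242
```

```bash
cat > chk.py <<'E'
from h import *
go(.5451,.1715,.15,-164.95)
a=snap('top','t5');b=snap('side','s5')
cv2.imwrite('pics/c7.png',np.hstack([cv2.resize(c['pixels'][y:y+75,x:x+75,::-1],None,fx=5,fy=5) for c,x,y in((a,285,145),(b,245,130))]))
s=np.array([np.cos(np.radians(84.5)),np.sin(np.radians(84.5))]); n=np.array([s[1],-s[0]])
for f in('top0','t5','side0','s5'):
    c=load(f);P=cloud(c).reshape(-1,3)
    ctr={'t':np.array([.5695,-.1994]),'s':np.array([.567,-.195])}[f[0]]
    u=(P[:,:2]-ctr)@s*1000; v=(P[:,:2]-ctr)@n*1000
    m=(abs(v)<40)&(P[:,2]>.09)&(P[:,2]<.12)
    out=[]
    for x in [-58,-43.75,-31.25,-18.75,-6.25,6.25,18.75,31.25,43.75,58]:
        k=m&(abs(u-x)<4.5); out.append(P[k,2].mean()*1000+.055*x)
    print(f,np.round(out,1))
E
python3 chk.py
```

```text
t 20.50 pos [0.5656 0.1078 0.2237] F [-0.04 -1.07 -2.89] w 0.0242
yaw 174.25 tiltdown [ 4.e-04  8.e-04 -1.e+00] tool delta [0.0268 0.0613 0.0738] turn z deg 339.20
rotvec deg [  0.04   0.03 -20.8 ]
top0 [102.8 107.  106.3 106.8 106.9 106.8 107.  106.2 106.4 102.8]
t5 [102.6 102.7 102.9 102.9 103.  102.8 102.7 103.1 103.1 102.8]
side0 [104.5 106.5 106.9 107.2 107.  108.  107.7 107.1 106.2 101.5]
s5 [102.8 103.7 103.5 103.7 102.8 104.  103.9 103.2 103.6 102.2]
```

View pics/c7.png

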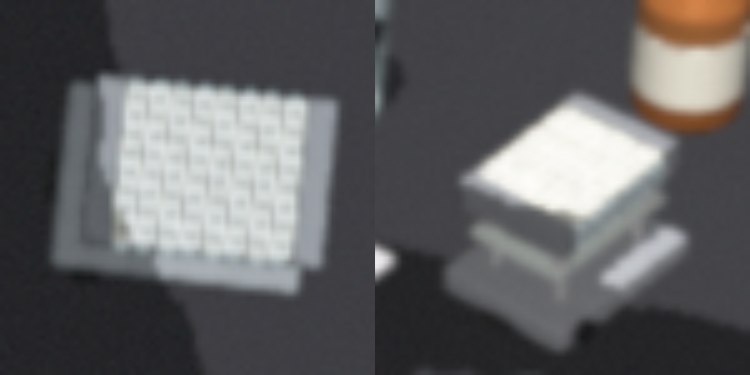

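The depth averages show all eight strips flush with the lands: 102.7–103.1 mm against 102.7 mm, where they stood 4 mm proud before. In the pictures the sheet looks flat. Going back to the stand.

Call:
servo_tool:
  rows: [0, 0, -10.4, 0.013, 0.03, 0, 1, 0, 0, -10.4, 0.008, 0.033, 0, 1, 0, 0, 0, 0, 0, 0, 1]

```text
time_s: 20.98
eef_pos: [0.5461, 0.1658, 0.2232]
orientation: [0.0, -0.132, 0.991, -0.001]
wrist_force: [0.7, -0.5, -3.5]
width: 0.0241
```

```bash
python3 -c "
from h import *
go(.5451,.1715,.1484,-164.95);print(observe()['joint_positions'])"
```

```text
t 20.98 pos [0.5461 0.1658 0.2232] F [ 0.65 -0.49 -3.46] w 0.0241
yaw -164.84 tiltdown [ 4.0e-04 -2.2e-03 -1.0e+00] tool delta [-0.0005  0.006   0.0748] turn z deg 0.11
rotvec deg [-0.13 -0.01  0.11]
[ 0.296082    0.24954542 -0.07237196  1.2491795  -0.00220799  0.03143549]
```

Call:
servo_tool:
  rows: [-0.1, 0, 0, -0.0005, 0.006, 0.03, 1, 0, 0, 0, 0, 0, 0.03, 1, 0, 0, 0, 0, 0, 0.012, 1, 0, 0, 0, 0, 0, 0, 1]

```text
time_s: 21.48
eef_pos: [0.5478, 0.166, 0.1504]
orientation: [0.001, -0.126, 0.992, -0.001]
wrist_force: [0.0, -0.0, -2.3]
width: 0.0242
```

Run:
```python
from h import *
go(.5451,.1715,.1484,-164.95)
b=snap('side','s6');a=snap('top','t6')
for f in ('s3','s6'):
    c=load(f);P=cloud(c).reshape(-1,3);px=c['pixels'].reshape(-1,3).astype(int)
    m=(abs(P[:,0]-.54)<.09)&(abs(P[:,1]-.18)<.09)&(P[:,2]>.133)&(P[:,2]<.147)&(px.min(1)>120)
    Q=P[m];A=np.c_[Q[:,:2]-[.545,.1715],np.ones(len(Q))];print(f,len(Q),np.linalg.lstsq(A,Q[:,2],rcond=None)[0],cv2.minAreaRect((Q[:,:2]*1000).astype(np.float32)))
cv2.imwrite('pics/c8.png',np.hstack([cv2.resize(load(f)['pixels'][140:250,180:280,::-1],None,fx=4,fy=4) for f in('s3','s6')]))
```

```text
t 21.48 pos [0.5478 0.166  0.1504] F [ 0.03 -0.03 -2.27] w 0.0242
yaw -165.47 tiltdown [ 0.0025 -0.0025 -1.    ] tool delta [0.0012 0.006  0.002 ] turn z deg -0.52
rotvec deg [-0.18  0.1  -0.52]
s3 380 [ 0.00338486 -0.00937809  0.14342103] ((541.6209716796875, 173.26321411132812), (95.51793670654297, 69.89847564697266), 16.40479850769043)
s6 187 [ 0.01664861 -0.00751201  0.14528259] ((547.1995849609375, 166.4364013671875), (95.61383056640625, 69.15884399414062), 14.218401908874512)
```

View pics/c8.png

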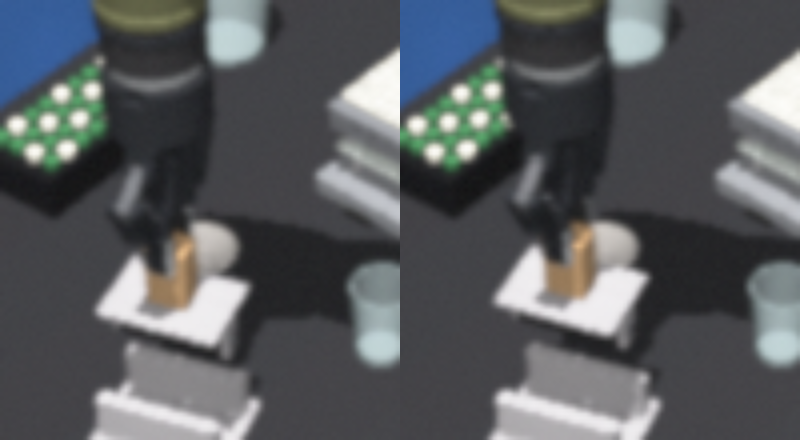

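The before and after pictures match: the roller hasn't slipped in the grip. I'll centre it above the rails.

Call:
servo_tool:
  rows: [-0.2, 0.1, -0.3, 0.001, 0.006, 0, 1, 0, 0, 0, 0, 0, 0, 1]

```text
time_s: 21.82
eef_pos: [0.5474, 0.1728, 0.1537]
orientation: [0.003, -0.129, 0.992, 0.001]
wrist_force: [0.6, -0.5, -3.6]
width: 0.0245
```

```bash
python3 -c "
from h import *
go(.5451,.1715,.1484,-164.95)"
```

```text
t 21.82 pos [0.5474 0.1728 0.1537] F [ 0.56 -0.46 -3.58] w 0.0245
yaw -165.15 tiltdown [ 0.0049  0.0024 -1.    ] tool delta [ 0.0026 -0.0007  0.0053] turn z deg -0.20
rotvec deg [ 0.06  0.31 -0.2 ]
```

Call:
servo_tool:
  rows: [0, 0.3, -0.1, 0.0025, -0.0005, 0.02, 1, 0, 0, 0, 0, 0, 0.02, 1]

```text
time_s: 22.08
eef_pos: [0.5469, 0.1725, 0.1138]
orientation: [0.002, -0.13, 0.991, 0.001]
wrist_force: [0.3, -0.9, -4.0]
width: 0.0246
```

```bash
python3 -c "
from h import *
go(.5451,.1715,.095,-164.95)"
```

```text
t 22.07 pos [0.5469 0.1725 0.1138] F [ 0.28 -0.93 -4.01] w 0.0246
yaw -165.01 tiltdown [ 0.004   0.0022 -1.    ] tool delta [ 0.0021 -0.0005  0.0188] turn z deg -0.06
rotvec deg [ 0.06  0.25 -0.06]
```

Call:
servo_tool:
  rows: [0, 0.2, 0, 0.002, -0.0005, 0.015, 1, 0, 0, 0, 0, 0, 0.012, 1]

```text
time_s: 22.32
eef_pos: [0.5434, 0.1711, 0.0834]
orientation: [-0.001, -0.131, 0.991, 0.0]
wrist_force: [-0.5, 1.1, -2.4]
width: 0.0244
```

```bash
python3 -c "
from h import *
go(.5451,.1715,.058,-164.95)"
```

```text
t 22.32 pos [0.5434 0.1711 0.0834] F [-0.5   1.14 -2.42] w 0.0244
yaw -164.99 tiltdown [-2.5e-03  3.0e-04 -1.0e+00] tool delta [-0.0018 -0.0001  0.0254] turn z deg -0.04
rotvec deg [ 0.05 -0.13 -0.04]
```

Call:
servo_tool:
  rows: [0, -0.1, 0, -0.001, 0, 0.013, 1, 0, 0, 0, 0, 0, 0.008, 1, 0, 0, 0, 0, 0, 0, 1]

```text
time_s: 22.7
eef_pos: [0.5435, 0.1711, 0.0596]
orientation: [-0.001, -0.131, 0.991, 0.0]
wrist_force: [0.6, -0.8, -2.2]
width: 0.0243
```

```bash
python3 -c "
from h import *
go(.5451,.1715,.0555,-164.95)"
```

```text
t 22.70 pos [0.5435 0.1711 0.0596] F [ 0.59 -0.77 -2.2 ] w 0.0243
yaw -164.99 tiltdown [-2.8e-03  1.0e-04 -1.0e+00] tool delta [-0.0017 -0.      0.0041] turn z deg -0.04
rotvec deg [ 0.05 -0.16 -0.04]
```

Call:
servo_tool:
  rows: [0, -0.2, 0, -0.002, 0, 0.003, 1]

```text
time_s: 22.82
eef_pos: [0.5461, 0.1718, 0.057]
orientation: [0.001, -0.131, 0.991, 0.001]
wrist_force: [0.2, 0.9, -3.1]
width: 0.0239
```

Call:
servo_tool:
  rows: [0, 0, 0, 0, 0, 0.001, 1]

```text
time_s: 22.95
eef_pos: [0.5465, 0.1719, 0.0563]
orientation: [0.001, -0.131, 0.991, 0.001]
wrist_force: [-0.8, 0.2, -4.1]
width: 0.0243
```

```bash
python3 -c "
from h import *
go(.5451,.1715,.0550,-164.95)"
```

```text
t 22.95 pos [0.5465 0.1719 0.0563] F [-0.82  0.2  -4.09] w 0.0243
yaw -164.99 tiltdown [ 0.0025  0.0015 -1.    ] tool delta [ 0.0015 -0.      0.0013] turn z deg -0.04
rotvec deg [ 0.05  0.16 -0.04]
```

Call:
servo_tool:
  rows: [0, 0.1, 0, 0.001, 0, 0.001, 1]

```text
time_s: 23.08
eef_pos: [0.5458, 0.1717, 0.0556]
orientation: [0.001, -0.131, 0.991, 0.001]
wrist_force: [0.1, -0.9, -3.5]
width: 0.0246
```

Call:
servo_tool:
  rows: [0, 0, 0, 0, 0, 0.0008, 1]

```text
time_s: 23.2
eef_pos: [0.5459, 0.1718, 0.055]
orientation: [0.001, -0.131, 0.991, 0.001]
wrist_force: [-0.4, 0.3, -2.1]
width: 0.0241
```

```bash
python3 -c "
from h import *
go(.5451,.1715,.0550,-164.95)"
```

```text
t 23.20 pos [0.5459 0.1718 0.055 ] F [-0.38  0.34 -2.14] w 0.0241
yaw -164.99 tiltdown [ 0.0017  0.0014 -1.    ] tool delta [ 0.0009 -0.      0.    ] turn z deg -0.04
rotvec deg [ 0.05  0.12 -0.04]
```

Call:
servo_tool:
  rows: [0, 0, 0, 0.0004, 0, 0.0008, 1]

```text
time_s: 23.32
eef_pos: [0.5461, 0.1718, 0.055]
orientation: [0.002, -0.131, 0.991, 0.001]
wrist_force: [-1.3, -2.1, 5.0]
width: 0.0245
```

Call:
servo_tool:
  rows: [0, 0, 0, 0, 0, 0.0004, 1]

```text
time_s: 23.45
eef_pos: [0.5461, 0.1718, 0.0549]
orientation: [0.002, -0.131, 0.991, 0.001]
wrist_force: [-1.8, -0.6, 1.2]
width: 0.0242
```

Seated on the rails, as the force reversal shows. Releasing.

Call:
servo_tool:
  rows: [0, 0, 0, 0, 0, 0, 0, 0, 0, 0, 0, 0, 0, 0, 0, 0, 0, 0, 0, 0, 0, 0, 0, 0, 0, 0, 0, 0, 0, 0, 0, 0, 0, 0, 0]

```text
time_s: 24.08
eef_pos: [0.5472, 0.1722, 0.0555]
orientation: [0.003, -0.131, 0.991, 0.001]
wrist_force: [-0.2, 0.3, 0.9]
width: 0.0854
```

Call:
servo_tool:
  rows: [0, 0, 0, 0, 0, -0.01, 0, 0, 0, 0, 0, 0, -0.03, 0, 0, 0, 0, 0, 0, -0.04, 0, 0, 0, 0, 0, 0, -0.05, 0, 0, 0, 0, 0, 0, 0, 0]

```text
time_s: 24.7
eef_pos: [0.5464, 0.1718, 0.1916]
orientation: [0.003, -0.131, 0.991, 0.001]
wrist_force: [1.0, 0.0, -0.1]
width: 0.0855
```

Call:
servo_tool:
  rows: [0, 0, 0, 0, 0, -0.05, 0, 0, 0, 0, 0.029, -0.044, 0, 0, 0, 0, 0, 0.029, -0.044, 0, 0, 0, 0, 0, 0.029, -0.044, 0, 0, 0, 0, 0, 0.029, -0.044, 0, 0]

```text
time_s: 25.32
eef_pos: [0.4789, -0.0308, 0.2417]
orientation: [0.003, -0.134, 0.991, 0.001]
wrist_force: [0.9, -0.6, -1.0]
width: 0.0855
```

Call:
servo_tool:
  rows: [0, 0, 0, 0.029, -0.044, 0, 0, 0, 0, 0, 0.029, -0.044, 0, 0, 0, 0, 0, 0, 0, 0, 0, 0, 0, 0, 0, 0, 0, 0]

```text
time_s: 25.82
eef_pos: [0.4426, -0.1364, 0.2403]
orientation: [0.003, -0.131, 0.991, 0.001]
wrist_force: [-0.2, -0.3, 0.5]
width: 0.0853
```

```bash
sed 's/top0/t7/;s/side0/s7/' m.py > m7.py
python3 - <<'E'
from h import *
go(.5,0,.2);a=snap('top','t7');b=snap('side','s7')
E
python3 m7.py
```

```text
t 25.82 pos [ 0.4426 -0.1364  0.2403] F [-0.2  -0.3   0.53] w 0.0853
yaw -164.91 tiltdown [ 0.0054  0.002  -1.    ] tool delta [-0.0907  0.1168  0.0409] 
top
handletop 122 [0.5466 0.1703 0.1063] 0.10647811206794344 ((547.1210327148438, 171.19065856933594), (33.63435745239258, 26.80044937133789), 15.510615348815918)
plate_rails 627 [0.5471 0.1683 0.0507] 0.050833575699639866 ((549.6998901367188, 170.68495178222656), (99.53568267822266, 69.061767578125), 15.412941932678223)
rack 1511 [ 0.5712 -0.1963  0.1022] 0.10243338063721086 ((569.8436279296875, -199.01548767089844), (132.04293823242188, 96.84187316894531), 84.42418670654297)
base 350 [ 0.5508 -0.1569  0.0205] 0.02046071905153224 ((548.858154296875, -157.7864532470703), (153.87548828125, 85.55683898925781), 39.20256042480469)
rackplane [-0.0034 -0.0532  0.1023] -93.70908486581843
side
handletop 96 [0.5428 0.1758 0.1054] 0.1065009775596446 ((544.0631103515625, 172.20849609375), (34.03089904785156, 29.01513671875), 17.543968200683594)
plate_rails 406 [0.5393 0.1797 0.0514] 0.05182919248036322 ((547.5862426757812, 174.0426483154297), (99.89263916015625, 70.58863830566406), 15.543594360351562)
rack 704 [ 0.5632 -0.1933  0.1026] 0.10285842054782918 ((567.1583251953125, -195.65260314941406), (138.5106658935547, 99.61284637451172), 84.29302215576172)
base 453 [ 0.5513 -0.174   0.0219] 0.02161954109126718 ((567.5237426757812, -195.0115509033203), (147.94747924804688, 118.9332504272461), 86.18411254882812)
rackplane [ 0.0178 -0.0579  0.103 ] -72.93840672296975
```

View pics/t7.png

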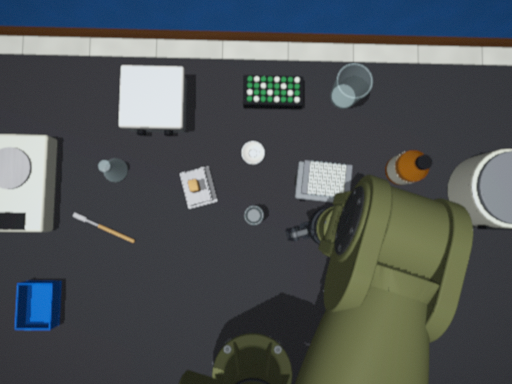

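View pics/s7.png

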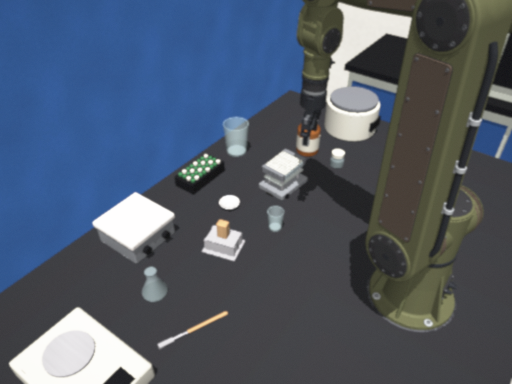

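The roller hangs at (193,185) in the top view as before, at the same heights and within about 1.5 mm. The dish (253,152), beaker (254,215), flask, amber bottle, jar and spatula have not moved, and the gripper is clear. Handing in.

```bash
python3 -c "
from h import *
print(sign_off(), observe()['time_s'])"
```

```text
the job is handed in; nothing more can be done
the job is handed in; nothing more can be done
```

The job is done and handed in at about 26 s of robot time, well inside the 72 s limit. All eight strips measure fully home and the roller is back in its stand.

**Rolling:** I took the roller from its stand and felt for the rack surface, which I met at a tool height of 0.145 m. I then rolled once along the whole sheet from land to land, and once back. Contact force at my readings was about 11 to 15.5 N. I read force only at the end of each call, so brief peaks at the strip edges were not recorded. Sideways forces reached about 8 N along the travel and 5 N along the axle.

**Last checks:**
- **Strips:** in the top view every strip is within about 0.3 mm of the lands, having stood 4 mm proud before. The side view is noisier and puts the strips within about 1.5 mm of the lands.
- **Roller:** it hangs at the same height as before, within about 1.5 mm and 0.5° of its first place.
- **Bystanders:** by eye, in the last pictures from both cameras, none had moved. The gripper is open and clear of everything.

**What went wrong:** my first approach to the handle drove joint 6 onto its end stop. It read 3.1416 rad against the stated 3.14 limit, so it may count as reaching or just passing the range. I backed off, turned the gripper half a turn and gripped from there.

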